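# Gauge a lens barrel and hold it seated in the sprung V

### The job

Of the two aluminium lens barrels standing on the bench, take the one with the wider bore and slide it fully down over the gauge pin, to the pin's foot, to prove that it fits. Then lift it off, lower it upright in front of the sprung V-block, just over its base plate, and push it squarely into the V until it bears on both faces and has pushed the V back about 7 mm, half of its travel; do not drive the V to its stop. Finish while holding it there, gripped and pressed; leave the other barrel and the lab things around where they stand.

Things in the scene. Friction and masses are not known exactly. Their poses are not given: they have to be found in the camera images.
- barrel_wide: The lens barrel to use: upright plain aluminium tube, 36 mm outside diameter, 80 mm tall, bore 21 mm open from below, with a thin glass lens inside 14 mm under the top rim; 140 g nominal. Origin: centre of its underside; z along its axis, upward. Its place and the other barrel's may be swapped.
- barrel_narrow: The other lens barrel, the same outside (36 mm diameter, 80 mm tall) but with a bore of only 13 mm, so that it does not go down over the pin. Stays where it stands. Origin: centre of its underside.
- gauge: Fixed gauge: upright bright steel pin, 18 mm diameter, on an aluminium square foot of 80 x 80 x 8 mm. The pin stands on the foot's centre and rises 34 mm over it (tip 42 mm over the bench), the last 8 mm tapering to 8 mm diameter. Origin: centre of the foot's underside, on the pin's axis; z up. It may change sides with the V station.
- vstation: Fixed V station: grey base plate 170 (x) x 84 (y) x 8 mm, with an aluminium spring housing, 44 mm high, on its +x end and the sprung V in front of it, open towards the station's -x. The barrel is pushed in along the station's +x, which points away from the robot give or take 0.4 rad. Everything on it is lower than 47 mm over the bench. Origin: centre of the plate's underside.
- v_seat (a point): Point on the station's plate top (8 mm over the bench), 20 mm to the -x side of the plate's centre: where the axis of an upright barrel is when it just touches both faces of the V at rest. Axes as the station: +x is the push direction, z up. Fixed to the plate: it does not move with the V.
- jaw (a joint): How far the V is pushed back along the station's +x, in m: 0 at rest, stop at 0.014. Spring: 1.8 N at rest, rising by 0.6 N per mm (6 N at 7 mm). The V also floats sideways (station y) by up to 6 mm either way on a weak spring of 0.12 N per mm, and so centres itself on the barrel.
- vface_left: White slippery plastic face of the V on the station's +y side, 34 mm long in plan, from 10 to 44 mm over the bench, at 45 degrees to the push direction. Origin: on the axis of a barrel seated in the V, 10 mm over the bench; it moves with the V.
- vface_right: The same on the station's -y side; the two make a V of 90 degrees. Same origin.
- tube_rack: Bystander: white rack 60 x 100 x 45 mm with capped tubes reaching 82 mm over the bench. Origin: centre of its underside.
- beaker: Bystander: clear plastic beaker, 70 mm diameter, 85 mm tall. Origin: centre of its underside.
- reagent: Bystander: yellow bottle with green cap, 60 mm diameter, 110 mm tall. Origin: centre of its underside.
There are look-alikes about, which are no part of the job. What is shaped like the barrel_wide but black or yellow is not meant.

How it is judged:
By the outcome, as a careful person would: the job done as asked, in the order asked, and still so for the second after the job is handed in, while the arm keeps its last pose, push and grip.
It also fails if it takes over 64 s, if anything falls off the work surface, if the arm or the gripper's body presses on something with over 40 N, if the wrist force passes 120 N, or if a joint passes its speed limit or range.

### The arm

A 6-joint arm with a two-finger parallel gripper is mounted at the origin on the work surface. World frame = base frame: x ahead of the robot, y to its left, z up, the work surface at z = 0. Lengths are in m, angles in rad, forces in N, time in s.
With the tool pointing down it reaches from about 0.225 to 0.875 m from the base axis. Payload 3.4 kg.
Tool frame: the origin (TCP) lies at the very end of the fingers, on their centre line; the grasp point (between the pads) lies 19 mm behind it; z points along the fingers, y is the line along which they close (so a half turn about z gives the same grasp; the last joint's range is limited). The gripper opens to 85 mm and grips with 20 to 120 N. Pads are 22 mm wide; open, the fingers measure 114 mm over their backs; the gripper's body (76 mm by 85 mm) begins 54 mm behind the grasp point. The pads swing forward as they close: fully open they stand 13 mm farther back than shut.
Start: joints at [-1.325, 0.276, 1.505, -0, 1.361, -0.121], TCP at [0.206, -0.537, 0.231] pointing down, gripper open.
Joint ranges: [-2.89, 2.89], [-0.75, 2.08], [0.22, 2.7], [-1.18, 4.32], [0.11, 2.71], [-2.7, 2.7]. Speed limits (rad/s): [2.57, 2.57, 3.14, 3.14, 3.14, 3.14].

### API

Orientations are given as a unit quaternion [w, x, y, z].
In Python, from rig import get_state, optics, sign_off gives the robot as it stands.
- The arm moves only by the tool send_rows, never from a script. Its argument "increments" is a list of rows, each an object with "gripper": the gripper's target within -1 to 1 (shut at 1, half-way at 0, fully open at -1); "linear": the shift along the world's x, y, z in m, a list of three; "delta_rot": the turn, a rotation vector about the world's x, y, z in rad, a list of three. In form: [{"gripper": gripper, "linear": [dx, dy, dz], "delta_rot": [rx, ry, rz]}, ...]. A call has 1 to 8 rows; each row is the pose to reach, as a shift and turn from the pose commanded when the call began; what a row does not reach only later rows make up. A row lasts 1/10 s, in which the tool goes at most 50 mm and 8.59 degrees, less where a joint would pass 70% of its speed; a pose out of reach is approached as far as the arm can. A call with a gripper value outside its range is refused whole. The fingers move at their own pace and stop on an object; "newtons" is the grip in N (left out, the last holds). Time passes only in rows, so rows that repeat a pose let the fingers close. It gives the time, the measured TCP pose, the force, the opening and the grip force at its end, in the units of the state.
- get_state(): the state, without advancing time (a new reading comes with each control period).
- optics.get_image(name): name is "side" or "top" or "wrist"; returns a dict with "pixels" (384x512x3 uint8, blue, green, red), "K" (3x3 intrinsics, pixels), "rvec" (rotation vector, rad) and "tvec" (3), from world to camera coordinates, as OpenCV has them; the wrist camera has in their place "T_tool_cam" (4x4, takes a point from camera to tool coordinates, whose origin is the TCP and whose axes are the flange's). Camera axes: x right, y down, z forward; pixel columns grow to the right and rows downward; lengths in m; the calibration is good to about 2 mm. The wrist camera is an equidistant fisheye: a pixel r from the principal point sees the ray r / f radians off the axis. A picture is of the moment at which its call begins: read the wrist's pose just before it. There is no depth.
- sign_off(): hands the job in; it is judged then, once.
The state is a dict: "clock": time; "qpos": joint angles; "qd": joint speeds; "effort": joint torques, N m; "position": TCP position; "ee_rot": TCP orientation; "contact_force": force on the tool from outside, world axes, zero at the start; "moment": the same for the moment, N m; "width": finger opening in m; "gripper_force": force on a finger pad.
Only numpy, scipy, OpenCV 4.12 (cv2) and the standard library are available. Lean on these libraries where they do the work, as an engineer would, in place of code of your own. Each camera call takes 0.05 s, during which the arm holds its last target. There are 200 camera calls.

## Working session

There is one attempt and no reset: what is moved stays moved. The work goes in short steps, Python scripts to look and compute and a tool call to move; the robot and the scene stay as the last step left them, time stands still between calls to the robot, and variables do not carry over. Pictures are saved under pics/ and viewed, at most 10 in all, crops included, and the job is handed in when it is done.

Besides the shell and the picture viewer there is one more tool, called by a JSON object that holds its "name" and its "arguments", one argument or row to a line. send_rows: Moves the arm, as the interface text tells. Its arguments: {"type":"object","properties":{"increments":{"type":"array"},"newtons":{"type":"number"}},"required":["increments"]}

```bash
mkdir -p pics; cat > h.py <<'E'
import numpy as np, cv2, pickle
from rig import get_state, optics, sign_off
def grab(n):
    s=get_state(); d=optics.get_image(n); d=dict(d); d['state']=s; pickle.dump(d,open(f'{n}.pkl','wb')); return d
def load(n): return pickle.load(open(f'{n}.pkl','rb'))
def ray(d,u,v):
    K=np.array(d['K']);p=np.array([(u-K[0,2])/K[0,0],(v-K[1,2])/K[1,1]])
    if 'T_tool_cam' in d:
        from scipy.spatial.transform import Rotation as R
        th=np.hypot(*p); c=np.array([*(p/max(th,1e-9)*np.sin(th)),np.cos(th)])
        T=np.array(d['T_tool_cam']); w,x,y,z=d['state']['ee_rot']; Rt=R.from_quat([x,y,z,w]).as_matrix()
        return Rt@T[:3,3]+np.array(d['state']['position']), Rt@T[:3,:3]@c
    Rm=cv2.Rodrigues(np.array(d['rvec'],float))[0]; t=np.array(d['tvec']).ravel()
    return -Rm.T@t, Rm.T@np.array([*p,1.])
def atz(d,u,v,z):
    o,r=ray(d,u,v); return o+r*(z-o[2])/r[2]
def proj(d,P):
    return cv2.projectPoints(np.array(P,float).reshape(-1,3),np.array(d['rvec'],float),np.array(d['tvec'],float),np.array(d['K']),None)[0].reshape(-1,2)
E
python3 - <<'E'
from h import *
for n in('top','side','wrist'):
    d=grab(n); cv2.imwrite(f'pics/{n}0.png',cv2.resize(d['pixels'],(800,600),interpolation=cv2.INTER_CUBIC))
    print(n,ray(d,256,192))
print(get_state())
E
```

```text
top (array([ 0.48044065, -0.00400701,  1.32031252]), array([ 0.08263059,  0.0048103 , -0.99661411]))
side (array([ 0.53242609, -1.09682846,  0.71122948]), array([ 0.02012739,  0.85288537, -0.52179592]))
wrist (array([ 0.26824048, -0.51184033,  0.3728806 ]), array([-0.25598128, -0.08075809, -0.96330251]))
{'clock': 0.15, 'qpos': array([-1.32499500e+00,  2.76458420e-01,  1.50587767e+00,  3.13353144e-05,
        1.36068371e+00, -1.21010251e-01]), 'qd': array([ 0.00028639, -0.00048768, -0.00332701,  0.00057005, -0.00054978,
        0.00014184]), 'effort': array([ 1.64802907e-03, -4.17145693e+01, -2.46033150e+01, -1.12012349e-04,
        7.62938202e-03,  1.85746313e-05]), 'position': array([ 0.20611941, -0.53635341,  0.23061937]), 'ee_rot': array([-7.13140434e-04,  9.83228598e-01,  1.82376024e-01, -2.92039958e-05]), 'contact_force': array([ 0.35081836, -0.49152778,  0.56349609]), 'moment': array([-0.04924035, -0.05594306,  0.00378559]), 'gripper_force': 0.0, 'width': 0.08521058992478923}
```

View pics/top0.png

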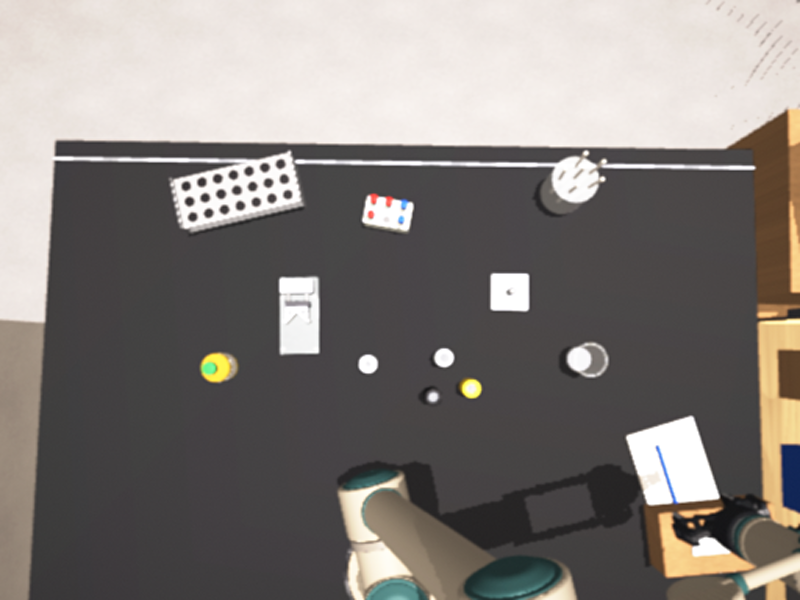

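View pics/side0.png

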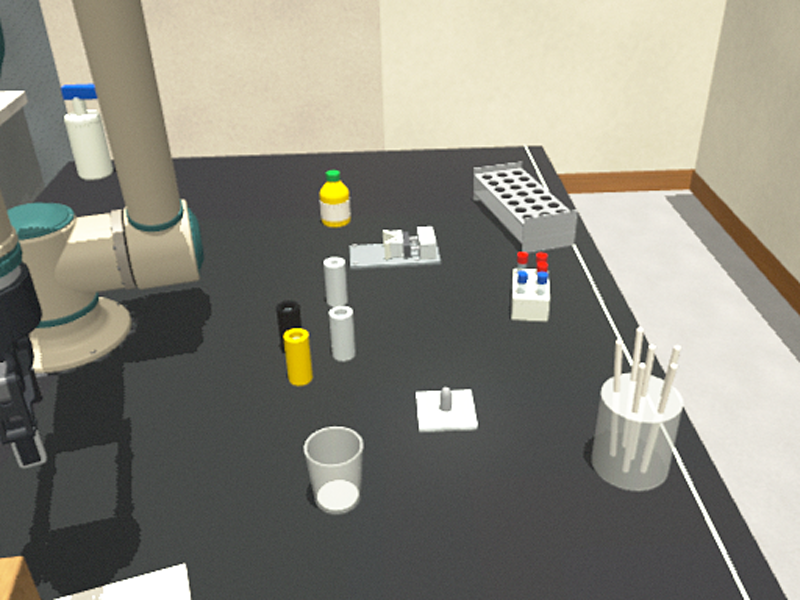

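The top view shows the V station at (299,316) with the V open toward the robot (image down), the gauge at (510,292), and aluminium barrels A (368,364) and B (444,357). Black (432,396) and yellow (471,388) are look-alikes. Next I'll crop the two barrels to compare bores and measure the stations.

```bash
python3 - <<'E'
from h import *
t=load('top');s=load('side');k=.64
def P(d,u,v,z): return np.round(atz(d,u*k+(k-1)/2,v*k+(k-1)/2,z),4)
print('A',P(t,368,364,.08),'B',P(t,444,357,.08),'side A',P(s,335,263,.08),'B',P(s,342,313,.08))
print('gauge tip top',P(t,510,292,.042),'side',P(s,446,390,.042))
for c in [(490,274),(528,274),(529,311),(491,311)]: print('gfoot',P(t,*c,.008))
for c in [(280,277),(318,277),(319,354),(280,354)]: print('plate',P(t,*c,.008))
def crop(d,u,v,w,h,W,H):
    u,v=u*k,v*k; return cv2.resize(d['pixels'][int(v-h/2):int(v+h/2),int(u-w/2):int(u+w/2)],(W,H),interpolation=cv2.INTER_CUBIC)
a=np.hstack([crop(s,335,280,32,40,260,300),crop(s,342,330,32,40,260,300),crop(s,446,408,44,40,280,300)])
b=np.hstack([crop(t,368,364,24,24,200,300)[:300],crop(t,444,357,24,24,200,300),crop(t,510,292,30,30,200,300),crop(t,299,316,40,60,200,300)])
cv2.imwrite('pics/crop1.png',np.vstack([a,b]))
E
```

```text
A [0.4489 0.0678 0.08  ] B [ 0.4654 -0.0909  0.08  ] side A [0.4515 0.0632 0.08  ] B [ 0.4674 -0.0955  0.08  ]
gauge tip top [ 0.6074 -0.236   0.042 ] side [ 0.6124 -0.2447  0.042 ]
gfoot [ 0.6506 -0.1975  0.008 ]
gfoot [ 0.6517 -0.2824  0.008 ]
gfoot [ 0.5688 -0.2844  0.008 ]
gfoot [ 0.5678 -0.1998  0.008 ]
plate [0.6382 0.2718 0.008 ]
plate [0.6392 0.1869 0.008 ]
plate [0.4677 0.1808 0.008 ]
plate [0.4667 0.2671 0.008 ]
```

View pics/crop1.png

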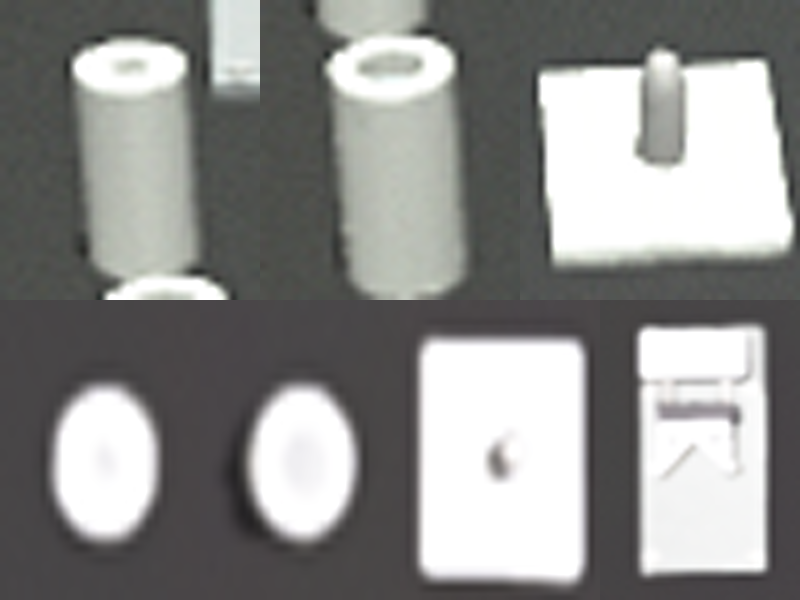

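Named candidates: A (368,364) has a small bore. B (444,357) clearly has the wide bore and is aluminium, so B is barrel_wide, at about (0.466,-0.093). The triangulated and plate sizes agree with the given ones. I'll move above B with the closing line along y.

{"name": "send_rows", "arguments": {
  "increments": [
    {"gripper": -1,"linear": [0.13,0.22,0],"delta_rot": [0,0,-0.367]},
    {"gripper": -1,"linear": [0.13,0.22,0],"delta_rot": [0,0,-0.367]},
    {"gripper": -1,"linear": [0.13,0.22,0],"delta_rot": [0,0,-0.367]},
    {"gripper": -1,"linear": [0.13,0.22,0],"delta_rot": [0,0,-0.367]},
    {"gripper": -1,"linear": [0.13,0.22,0],"delta_rot": [0,0,-0.367]},
    {"gripper": -1,"linear": [0.13,0.22,0],"delta_rot": [0,0,-0.367]},
    {"gripper": -1,"linear": [0.13,0.22,0],"delta_rot": [0,0,-0.367]}
  ]
}}

```text
clock: 0.85
position: [0.3367, -0.3156, 0.2314]
ee_rot: [0.0, 1.0, 0.002, -0.0]
contact_force: [0.2, 0.1, -1.3]
width: 0.0853
gripper_force: 0.0
```

{"name": "send_rows", "arguments": {
  "increments": [
    {"gripper": -1,"linear": [0.13,0.223,0],"delta_rot": [0,0,0]},
    {"gripper": -1,"linear": [0.13,0.223,0],"delta_rot": [0,0,0]},
    {"gripper": -1,"linear": [0.13,0.223,0],"delta_rot": [0,0,0]},
    {"gripper": -1,"linear": [0.13,0.223,0],"delta_rot": [0,0,0]},
    {"gripper": -1,"linear": [0.13,0.223,0],"delta_rot": [0,0,0]},
    {"gripper": -1,"linear": [0.13,0.223,0],"delta_rot": [0,0,0]},
    {"gripper": -1,"linear": [0.13,0.223,0],"delta_rot": [0,0,0]},
    {"gripper": -1,"linear": [0.13,0.223,0],"delta_rot": [0,0,0]}
  ]
}}

```text
clock: 1.65
position: [0.4659, -0.0956, 0.231]
ee_rot: [0.001, 1.0, -0.001, -0.001]
contact_force: [-1.0, -0.6, -0.3]
width: 0.0855
gripper_force: 0.0
```

```bash
python3 - <<'E'
from h import *
d=grab('wrist'); cv2.imwrite('pics/wrist1.png',cv2.resize(d['pixels'],(800,600),interpolation=cv2.INTER_CUBIC))
print(d['state']['position'],d['state']['ee_rot'],d['state']['qpos'],d['state']['clock'],d['K'],d['T_tool_cam'],sep='\n')
E
```

```text
[ 0.46589002 -0.09558195  0.23103255]
[ 6.25902447e-04  9.99999399e-01 -7.28206609e-04 -5.28986858e-04]
[-3.47607237e-01  1.25946711e-01  1.70319886e+00 -1.58943626e-03
  1.31301679e+00  1.22505114e+00]
1.65
[[297.31863964   0.         260.48350312]
 [  0.         297.31863964 190.03011556]
 [  0.           0.           1.        ]]
[[ 3.02363269e-05 -9.65178739e-01 -2.61591288e-01  6.64830847e-02]
 [ 9.99999867e-01 -1.05712911e-04  5.05629135e-04 -1.02230683e-03]
 [-5.15676067e-04 -2.61591268e-01  9.65178607e-01 -1.42358548e-01]
 [ 0.00000000e+00  0.00000000e+00  0.00000000e+00  1.00000000e+00]]
```

View pics/wrist1.png

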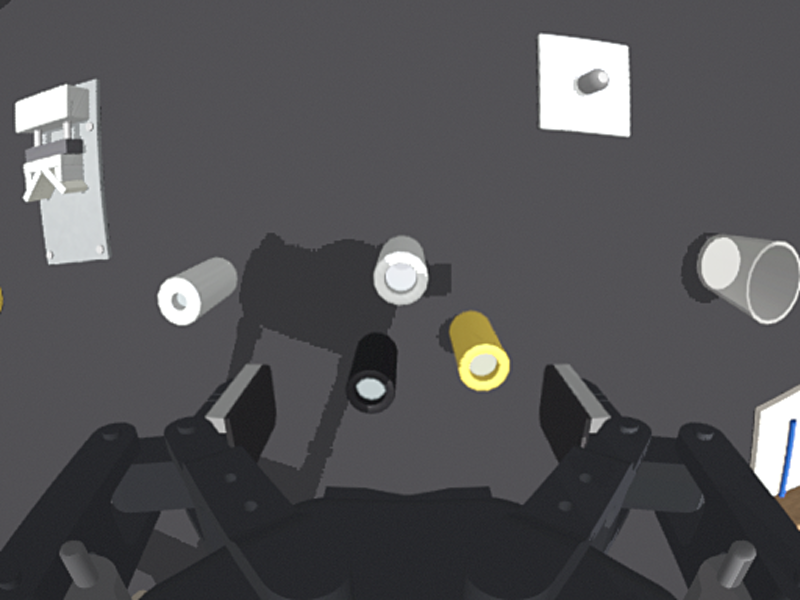

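The wrist view confirms B at (401,277) with the wide bore and A at (180,301) with the narrow one. The gauge pin tip is at (600,75), and the V station's plate corners are at (48,264), (108,258) and (98,80).

```bash
python3 - <<'E'
from h import *
d=load('wrist');k=.64
def P(u,v,z): return np.round(atz(d,u*k+(k-1)/2,v*k+(k-1)/2,z),4)
for n,u,v,z in [('B',401,277,.08),('A',180,301,.08),('tip',600,75,.042),('pinbase',586,86,.008),('f1',540,34,.008),('f2',629,46,.008),('f3',629,136,.008),('f4',540,127,.008),('p1',48,264,.008),('p2',108,258,.008),('p3',98,80,.008),('black',371,390,.08),('yellow',484,367,.08)]:
    print(n,P(u,v,z))
E
```

```text
B [ 0.4663 -0.0908  0.08  ]
A [0.4502 0.0672 0.08  ]
tip [ 0.6136 -0.2388  0.042 ]
pinbase [ 0.6109 -0.2406  0.008 ]
f1 [ 0.6518 -0.2018  0.008 ]
f2 [ 0.6523 -0.2822  0.008 ]
f3 [ 0.5724 -0.2806  0.008 ]
f4 [ 0.573  -0.2006  0.008 ]
p1 [0.4684 0.2659 0.008 ]
p2 [0.4713 0.1824 0.008 ]
p3 [0.638  0.1856 0.008 ]
black [ 0.3851 -0.0693  0.08  ]
yellow [ 0.4024 -0.1481  0.08  ]
```

{"name": "send_rows", "arguments": {
  "increments": [
    {"gripper": -1,"linear": [0,0.004,-0.05],"delta_rot": [0,0,0]},
    {"gripper": -1,"linear": [0,0.004,-0.1],"delta_rot": [0,0,0]},
    {"gripper": -1,"linear": [0,0.004,-0.13],"delta_rot": [0,0,0]},
    {"gripper": -1,"linear": [0,0.004,-0.155],"delta_rot": [0,0,0]},
    {"gripper": -1,"linear": [0,0.004,-0.175],"delta_rot": [0,0,0]},
    {"gripper": -1,"linear": [0,0.004,-0.186],"delta_rot": [0,0,0]},
    {"gripper": -1,"linear": [0,0.004,-0.186],"delta_rot": [0,0,0]}
  ],
  "newtons": 60
}}

```text
clock: 2.4
position: [0.4649, -0.0909, 0.0442]
ee_rot: [-0.0, 1.0, -0.001, -0.001]
contact_force: [-0.2, 0.1, 0.8]
width: 0.0853
gripper_force: 0.0
```

{"name": "send_rows", "arguments": {
  "increments": [
    {"gripper": -0.5,"linear": [0,0,0],"delta_rot": [0,0,0]},
    {"gripper": -0.2,"linear": [0,0,0],"delta_rot": [0,0,0]},
    {"gripper": 0,"linear": [0,0,0],"delta_rot": [0,0,0]},
    {"gripper": 0.1,"linear": [0,0,0],"delta_rot": [0,0,0]},
    {"gripper": 0.2,"linear": [0,0,0],"delta_rot": [0,0,0]},
    {"gripper": 1,"linear": [0,0,0],"delta_rot": [0,0,0]},
    {"gripper": 1,"linear": [0,0,0],"delta_rot": [0,0,0]},
    {"gripper": 1,"linear": [0,0,0],"delta_rot": [0,0,0]}
  ]
}}

```text
clock: 3.2
position: [0.467, -0.0901, 0.0464]
ee_rot: [0.001, 1.0, 0.0, 0.001]
contact_force: [-0.4, -1.2, 5.6]
width: 0.0348
gripper_force: 59.0
```

{"name": "send_rows", "arguments": {
  "increments": [
    {"gripper": 1,"linear": [0,0,0.02],"delta_rot": [0,0,0]},
    {"gripper": 1,"linear": [0,0,0.06],"delta_rot": [0,0,0]},
    {"gripper": 1,"linear": [0,0,0.1],"delta_rot": [0,0,0]},
    {"gripper": 1,"linear": [0.02,-0.02,0.12],"delta_rot": [0,0,0]},
    {"gripper": 1,"linear": [0.05,-0.05,0.12],"delta_rot": [0,0,0]},
    {"gripper": 1,"linear": [0.08,-0.08,0.12],"delta_rot": [0,0,0]},
    {"gripper": 1,"linear": [0.11,-0.112,0.12],"delta_rot": [0,0,0]},
    {"gripper": 1,"linear": [0.136,-0.14,0.11],"delta_rot": [0,0,0]}
  ]
}}

```text
clock: 4.0
position: [0.6043, -0.2315, 0.1562]
ee_rot: [0.001, 1.0, -0.0, 0.001]
contact_force: [-0.1, -0.4, -0.7]
width: 0.0351
gripper_force: 60.2
```

{"name": "send_rows", "arguments": {
  "increments": [
    {"gripper": 1,"linear": [0.01,-0.01,-0.02],"delta_rot": [0,0,0]},
    {"gripper": 1,"linear": [0.01,-0.01,-0.03],"delta_rot": [0,0,0]},
    {"gripper": 1,"linear": [0.01,-0.01,-0.03],"delta_rot": [0,0,0]},
    {"gripper": 1,"linear": [0.01,-0.01,-0.03],"delta_rot": [0,0,0]}
  ]
}}

```text
clock: 4.4
position: [0.6113, -0.2386, 0.1252]
ee_rot: [-0.001, 1.0, 0.0, -0.001]
contact_force: [0.2, 0.3, -1.7]
width: 0.0349
gripper_force: 60.2
```

```bash
python3 - <<'E'
from h import *
k=.64
d=grab('side'); w=grab('wrist'); t=grab('top')
g=[.6124,-.2413,.042]
for n,x in(('side',d),('top',t)): print(n,proj(x,[g,[.6124,-.2413,.072],[.6124,-.2413,.152]]))
u,v=proj(d,[.6124,-.2413,.07])[0]; u=int(u);v=int(v)
a=cv2.resize(d['pixels'][v-40:v+40,u-27:u+27],(400,600),interpolation=cv2.INTER_CUBIC)
b=cv2.resize(w['pixels'][100:300,190:323],(400,600),interpolation=cv2.INTER_CUBIC)
print(u-27,v-40)
cv2.imwrite('pics/over.png',np.hstack([a,b])); print(d['state']['position'],d['state']['ee_rot'],w['state']['position'],d['state']['clock'])
E
```

```text
side [[285.09966945 248.43919502]
 [285.22219687 237.27430312]
 [285.56748794 205.81083466]]
top [[327.78522067 185.24838032]
 [329.46322326 184.33944561]
 [334.35584434 181.68922735]]
258 198
[ 0.61127032 -0.23860791  0.12519607] [-5.15500526e-04  9.99999559e-01  1.71610836e-04 -7.66303093e-04] [ 0.61176346 -0.2388323   0.12602937] 4.4
```

View pics/over.png

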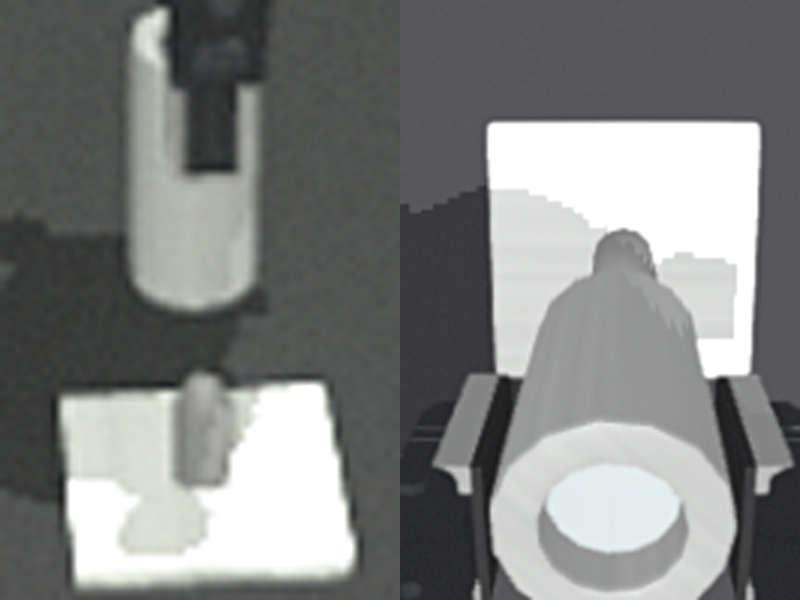

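The side crop shows the barrel axis at (195) and the pin at (202), so it needs about +2 mm in x. The wrist crop puts the pin (625) slightly right of the barrel axis (~620), about −1.3 mm in y. I'll correct both and start down, watching the force.

{"name": "send_rows", "arguments": {
  "increments": [
    {"gripper": 1,"linear": [0.002,-0.0013,-0.01],"delta_rot": [0,0,0]},
    {"gripper": 1,"linear": [0.002,-0.0013,-0.025],"delta_rot": [0,0,0]},
    {"gripper": 1,"linear": [0.002,-0.0013,-0.03],"delta_rot": [0,0,0]},
    {"gripper": 1,"linear": [0.002,-0.0013,-0.035],"delta_rot": [0,0,0]},
    {"gripper": 1,"linear": [0.002,-0.0013,-0.04],"delta_rot": [0,0,0]},
    {"gripper": 1,"linear": [0.002,-0.0013,-0.04],"delta_rot": [0,0,0]},
    {"gripper": 1,"linear": [0.002,-0.0013,-0.04],"delta_rot": [0,0,0]}
  ]
}}

```text
clock: 5.25
position: [0.6144, -0.2412, 0.0855]
ee_rot: [0.0, 1.0, -0.0, 0.0]
contact_force: [0.1, 0.3, -2.4]
width: 0.0347
gripper_force: 60.2
```

{"name": "send_rows", "arguments": {
  "increments": [
    {"gripper": 1,"linear": [0,0,-0.002],"delta_rot": [0,0,0]},
    {"gripper": 1,"linear": [0,0,-0.004],"delta_rot": [0,0,0]},
    {"gripper": 1,"linear": [0,0,-0.006],"delta_rot": [0,0,0]},
    {"gripper": 1,"linear": [0,0,-0.008],"delta_rot": [0,0,0]},
    {"gripper": 1,"linear": [0,0,-0.008],"delta_rot": [0,0,0]}
  ]
}}

```text
clock: 5.75
position: [0.614, -0.2409, 0.0769]
ee_rot: [-0.0, 1.0, -0.0, -0.0]
contact_force: [0.1, 0.1, -1.4]
width: 0.0349
gripper_force: 60.2
```

```bash
python3 - <<'E'
from h import *
for _ in range(1):
    s=get_state(); print(s['contact_force'],s['moment'],s['position'])
E
```

```text
[ 0.10828519  0.11469992 -1.41221733] [0.00017536 0.00199955 0.03246888] [ 0.61395086 -0.2409436   0.07688256]
```

{"name": "send_rows", "arguments": {
  "increments": [
    {"gripper": 1,"linear": [0,0,-0.003],"delta_rot": [0,0,0]},
    {"gripper": 1,"linear": [0,0,-0.006],"delta_rot": [0,0,0]},
    {"gripper": 1,"linear": [0,0,-0.009],"delta_rot": [0,0,0]},
    {"gripper": 1,"linear": [0,0,-0.012],"delta_rot": [0,0,0]},
    {"gripper": 1,"linear": [0,0,-0.015],"delta_rot": [0,0,0]},
    {"gripper": 1,"linear": [0,0,-0.015],"delta_rot": [0,0,0]}
  ]
}}

```text
clock: 6.35
position: [0.6139, -0.2409, 0.0617]
ee_rot: [-0.0, 1.0, -0.0, -0.001]
contact_force: [-0.4, 0.4, -1.4]
width: 0.0349
gripper_force: 60.2
```

{"name": "send_rows", "arguments": {
  "increments": [
    {"gripper": 1,"linear": [0,0,-0.002],"delta_rot": [0,0,0]},
    {"gripper": 1,"linear": [0,0,-0.004],"delta_rot": [0,0,0]},
    {"gripper": 1,"linear": [0,0,-0.006],"delta_rot": [0,0,0]},
    {"gripper": 1,"linear": [0,0,-0.007],"delta_rot": [0,0,0]},
    {"gripper": 1,"linear": [0,0,-0.007],"delta_rot": [0,0,0]}
  ]
}}

```text
clock: 6.85
position: [0.6141, -0.241, 0.0551]
ee_rot: [-0.0, 1.0, -0.0, -0.0]
contact_force: [-0.9, 0.6, -2.3]
width: 0.0346
gripper_force: 60.2
```

{"name": "send_rows", "arguments": {
  "increments": [
    {"gripper": 1,"linear": [0,0,-0.001],"delta_rot": [0,0,0]},
    {"gripper": 1,"linear": [0,0,-0.0015],"delta_rot": [0,0,0]},
    {"gripper": 1,"linear": [0,0,-0.0015],"delta_rot": [0,0,0]}
  ]
}}

```text
clock: 7.15
position: [0.6144, -0.2412, 0.0544]
ee_rot: [0.0, 1.0, -0.0, 0.0]
contact_force: [-0.1, -0.2, 0.6]
width: 0.0343
gripper_force: 60.5
```

{"name": "send_rows", "arguments": {
  "increments": [
    {"gripper": 1,"linear": [0,0,-0.0005],"delta_rot": [0,0,0]},
    {"gripper": 1,"linear": [0,0,-0.001],"delta_rot": [0,0,0]},
    {"gripper": 1,"linear": [0,0,-0.001],"delta_rot": [0,0,0]}
  ]
}}

```text
clock: 7.45
position: [0.6145, -0.2412, 0.0543]
ee_rot: [0.0, 1.0, -0.0, 0.001]
contact_force: [-1.4, 0.3, 7.6]
width: 0.0347
gripper_force: 60.9
```

The foot is reached: bottom about 7.9 mm with a 9 N rise. Now lift off, carry toward the V station and turn so the fingers close along the push direction.

{"name": "send_rows", "arguments": {
  "increments": [
    {"gripper": 1,"linear": [0,0,0.01],"delta_rot": [0,0,0]},
    {"gripper": 1,"linear": [0,0,0.03],"delta_rot": [0,0,0]},
    {"gripper": 1,"linear": [0,0,0.06],"delta_rot": [0,0,0]},
    {"gripper": 1,"linear": [0,0,0.1],"delta_rot": [0,0,0]},
    {"gripper": 1,"linear": [0,0.02,0.11],"delta_rot": [0,0,0.1]},
    {"gripper": 1,"linear": [-0.01,0.05,0.11],"delta_rot": [0,0,0.2]},
    {"gripper": 1,"linear": [-0.02,0.085,0.11],"delta_rot": [0,0,0.33]},
    {"gripper": 1,"linear": [-0.03,0.12,0.11],"delta_rot": [0,0,0.46]}
  ],
  "newtons": 80
}}

```text
clock: 8.25
position: [0.5837, -0.1202, 0.1629]
ee_rot: [0.0, 0.973, 0.23, 0.0]
contact_force: [0.4, 0.4, -2.2]
width: 0.0344
gripper_force: 79.8
```

{"name": "send_rows", "arguments": {
  "increments": [
    {"gripper": 1,"linear": [-0.01,0.045,0],"delta_rot": [0,0,0.14]},
    {"gripper": 1,"linear": [-0.02,0.09,0],"delta_rot": [0,0,0.28]},
    {"gripper": 1,"linear": [-0.03,0.135,0],"delta_rot": [0,0,0.42]},
    {"gripper": 1,"linear": [-0.04,0.18,0],"delta_rot": [0,0,0.56]},
    {"gripper": 1,"linear": [-0.05,0.225,0],"delta_rot": [0,0,0.7]},
    {"gripper": 1,"linear": [-0.06,0.27,0],"delta_rot": [0,0,0.84]},
    {"gripper": 1,"linear": [-0.07,0.31,0],"delta_rot": [0,0,0.98]},
    {"gripper": 1,"linear": [-0.081,0.348,0],"delta_rot": [0,0,1.1]}
  ]
}}

```text
clock: 9.05
position: [0.5027, 0.2288, 0.163]
ee_rot: [0.0, 0.709, 0.705, 0.0]
contact_force: [0.4, -0.9, -2.3]
width: 0.0344
gripper_force: 79.8
```

{"name": "send_rows", "arguments": {
  "increments": [
    {"gripper": 1,"linear": [0,0,-0.01],"delta_rot": [0,0,0.037]},
    {"gripper": 1,"linear": [0,0,-0.04],"delta_rot": [0,0,0.037]},
    {"gripper": 1,"linear": [0,0,-0.06],"delta_rot": [0,0,0.037]},
    {"gripper": 1,"linear": [0,0,-0.06],"delta_rot": [0,0,0.037]},
    {"gripper": 1,"linear": [0,0,-0.06],"delta_rot": [0,0,0.037]}
  ]
}}

```text
clock: 9.55
position: [0.5034, 0.227, 0.103]
ee_rot: [0.0, 0.698, 0.716, -0.0]
contact_force: [0.3, 0.6, -1.2]
width: 0.0347
gripper_force: 79.9
```

```bash
python3 - <<'E'
from h import *
d=grab('side'); w=grab('wrist'); t=grab('top')
print(proj(d,[[.503,.2247,.008],[.533,.2255,.008]]), proj(t,[[.503,.2247,.1],[.533,.2255,.008]]))
u,v=proj(d,[.533,.2255,.06])[0]; u=int(u);v=int(v)
a=cv2.resize(d['pixels'][v-36:v+36,u-48:u+48],(400,300),interpolation=cv2.INTER_CUBIC); print(u-48,v-36)
b=cv2.resize(w['pixels'],(400,300),interpolation=cv2.INTER_AREA)
c=cv2.resize(t['pixels'][165:240,150:250],(400,300),interpolation=cv2.INTER_CUBIC)
cv2.imwrite('pics/v1.png',np.vstack([np.hstack([a,c]),np.hstack([b,b*0])])); print(d['state'])
E
```

```text
[[234.92967495 162.68588292]
 [244.97420423 162.19220546]] [[186.57739107 215.46603435]
 [191.52340301 207.36396175]]
196 110
{'clock': 9.55, 'qpos': array([ 2.97583355e-01,  3.44446724e-01,  1.74728996e+00, -3.03259075e-05,
        1.04987707e+00,  2.71619399e-01]), 'qd': array([-0.00320051, -0.01693138, -0.0276673 , -0.00120619, -0.00409104,
        0.00112462]), 'effort': array([ 1.35767623e-01, -4.16410661e+01, -2.02935398e+01,  3.59736747e-03,
        1.02272490e-01,  1.20724521e-04]), 'position': array([0.50338443, 0.22696362, 0.10304514]), 'ee_rot': array([ 6.47255636e-06,  6.97862405e-01,  7.16231850e-01, -1.55667140e-05]), 'contact_force': array([ 0.31489388,  0.62160959, -1.24373296]), 'moment': array([ 0.06755399, -0.07135582, -0.01211587]), 'gripper_force': 79.90407072007656, 'width': 0.034681754044152906}
```

View pics/v1.png

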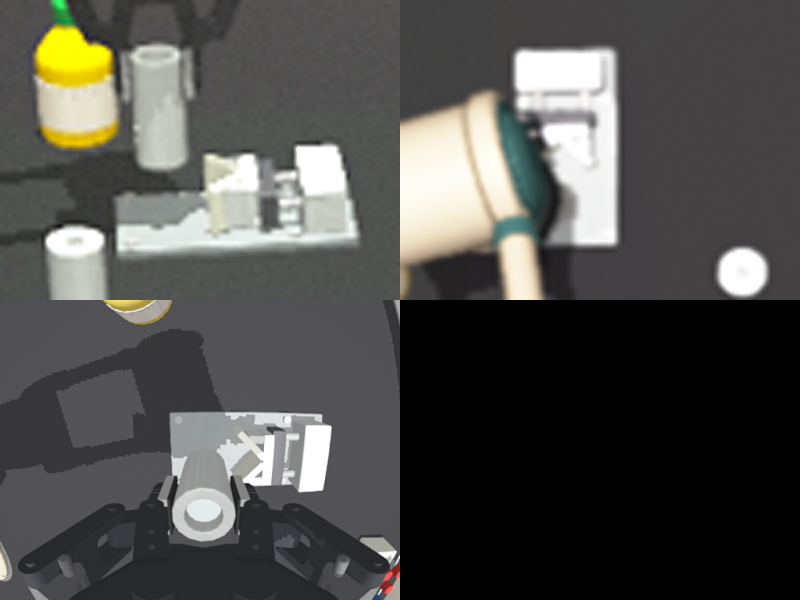

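The barrel hangs upright above the plate in front of the V, with side crop barrel at (160,160) and V mouth at (207,190). I'll lower it to about 3 mm above the plate and check alignment.

{"name": "send_rows", "arguments": {
  "increments": [
    {"gripper": 1,"linear": [0,0,-0.02],"delta_rot": [0,0,0]},
    {"gripper": 1,"linear": [0,0,-0.035],"delta_rot": [0,0,0]},
    {"gripper": 1,"linear": [0,0,-0.042],"delta_rot": [0,0,0]},
    {"gripper": 1,"linear": [0,0,-0.0455],"delta_rot": [0,0,0]},
    {"gripper": 1,"linear": [0,0,-0.0455],"delta_rot": [0,0,0]}
  ]
}}

```text
clock: 10.2
position: [0.5036, 0.227, 0.0577]
ee_rot: [0.0, 0.698, 0.716, 0.0]
contact_force: [0.2, -0.3, -2.1]
width: 0.0345
gripper_force: 80.0
```

```bash
python3 - <<'E'
from h import *
w=grab('wrist'); d=grab('side')
a=cv2.resize(w['pixels'][130:310,200:440],(800,600),interpolation=cv2.INTER_CUBIC)
b=cv2.resize(d['pixels'][125:181,210:294],(300,200),interpolation=cv2.INTER_CUBIC)
a[:200,:300]=b
cv2.imwrite('pics/v2.png',a); s=w['state'];print(s['position'],s['contact_force'],s['ee_rot'])
E
```

```text
[0.50358348 0.22695645 0.05767724] [ 0.19274262 -0.27336171 -2.13363516] [1.67729796e-04 6.97940152e-01 7.16155997e-01 3.22082826e-04]
```

View pics/v2.png

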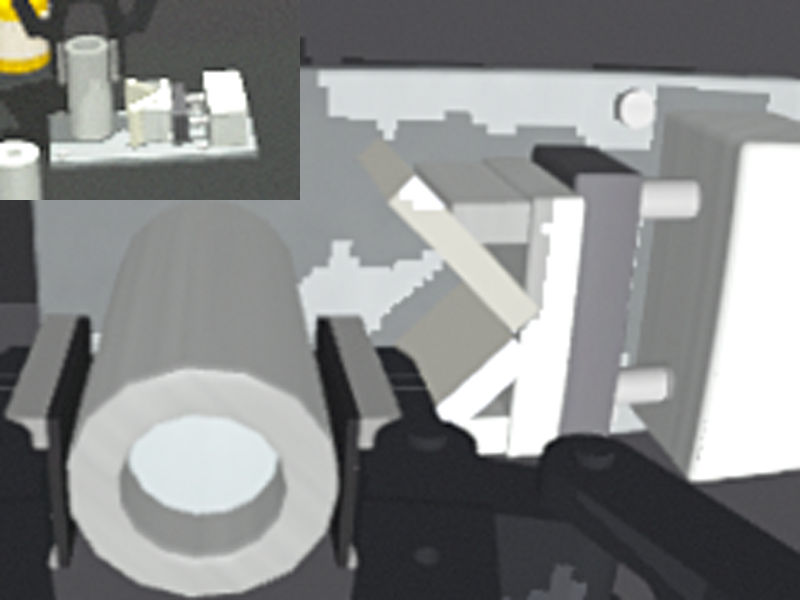

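```bash
python3 - <<'E'
from h import *
d=load('wrist');k=.3
def P(u,v,z): return np.round(atz(d,200+u*k-.35,130+v*k-.35,z),4)
for n,u,v,z in [('barrel top',203,482,.0912),('bore',203,486,.0912),('vertex',520,332,.044),('tipL',390,200,.044),('tipR',440,415,.044),('edgea',330,69,.008),('edgeb',790,78,.008)]:print(n,P(u,v,z))
E
```

```text
barrel top [0.5041 0.2275 0.0912]
bore [0.5041 0.2269 0.0912]
vertex [0.56   0.2292 0.044 ]
tipL [0.5343 0.2527 0.044 ]
tipR [0.5471 0.2129 0.044 ]
edgea [0.5279 0.2694 0.008 ]
edgeb [0.6327 0.2735 0.008 ]
```

Barrel axis, measured (0.504,0.227), is lined up with the V vertex (0.560,0.229) along the station yaw of about 0.03. I'll approach the V now.

{"name": "send_rows", "arguments": {
  "increments": [
    {"gripper": 1,"linear": [0.008,0.0002,0],"delta_rot": [0,0,0]},
    {"gripper": 1,"linear": [0.016,0.0005,0],"delta_rot": [0,0,0]},
    {"gripper": 1,"linear": [0.022,0.0007,0],"delta_rot": [0,0,0]},
    {"gripper": 1,"linear": [0.025,0.0008,0],"delta_rot": [0,0,0]},
    {"gripper": 1,"linear": [0.025,0.0008,0],"delta_rot": [0,0,0]}
  ]
}}

```text
clock: 10.8
position: [0.529, 0.2277, 0.0573]
ee_rot: [0.0, 0.698, 0.716, 0.0]
contact_force: [1.0, 0.3, -1.3]
width: 0.0347
gripper_force: 80.0
```

{"name": "send_rows", "arguments": {
  "increments": [
    {"gripper": 1,"linear": [0.002,0,0],"delta_rot": [0,0,0]},
    {"gripper": 1,"linear": [0.003,0.0001,0],"delta_rot": [0,0,0]},
    {"gripper": 1,"linear": [0.003,0.0001,0],"delta_rot": [0,0,0]}
  ]
}}

```text
clock: 11.1
position: [0.5312, 0.2278, 0.0573]
ee_rot: [0.0, 0.698, 0.716, 0.0]
contact_force: [0.1, 0.6, -2.4]
width: 0.0345
gripper_force: 80.0
```

{"name": "send_rows", "arguments": {
  "increments": [
    {"gripper": 1,"linear": [0.001,0,0],"delta_rot": [0,0,0]},
    {"gripper": 1,"linear": [0.002,0.0001,0],"delta_rot": [0,0,0]},
    {"gripper": 1,"linear": [0.002,0.0001,0],"delta_rot": [0,0,0]}
  ]
}}

```text
clock: 11.4
position: [0.5328, 0.2279, 0.0572]
ee_rot: [-0.0, 0.698, 0.716, -0.0]
contact_force: [-0.6, 0.9, -1.7]
width: 0.0344
gripper_force: 80.0
```

{"name": "send_rows", "arguments": {
  "increments": [
    {"gripper": 1,"linear": [0.001,0,0],"delta_rot": [0,0,0]},
    {"gripper": 1,"linear": [0.002,0.0001,0],"delta_rot": [0,0,0]},
    {"gripper": 1,"linear": [0.002,0.0001,0],"delta_rot": [0,0,0]}
  ]
}}

```text
clock: 11.7
position: [0.5345, 0.2279, 0.0571]
ee_rot: [-0.0, 0.698, 0.716, -0.001]
contact_force: [-4.1, 0.0, -1.3]
width: 0.0342
gripper_force: 80.0
```

{"name": "send_rows", "arguments": {
  "increments": [
    {"gripper": 1,"linear": [0.001,0,0],"delta_rot": [0,0,0]},
    {"gripper": 1,"linear": [0.002,0.0001,0],"delta_rot": [0,0,0]},
    {"gripper": 1,"linear": [0.002,0.0001,0],"delta_rot": [0,0,0]}
  ]
}}

```text
clock: 12.0
position: [0.5365, 0.228, 0.0571]
ee_rot: [-0.0, 0.698, 0.716, -0.001]
contact_force: [-4.6, -0.3, -1.4]
width: 0.0344
gripper_force: 79.9
```

{"name": "send_rows", "arguments": {
  "increments": [
    {"gripper": 1,"linear": [0,0,0],"delta_rot": [0,0,0]},
    {"gripper": 1,"linear": [0,0,0],"delta_rot": [0,0,0]}
  ]
}}

```text
clock: 12.2
position: [0.5367, 0.228, 0.0571]
ee_rot: [-0.0, 0.698, 0.716, -0.0]
contact_force: [-3.9, 0.3, -1.8]
width: 0.0343
gripper_force: 79.9
```

{"name": "send_rows", "arguments": {
  "increments": [
    {"gripper": 1,"linear": [0.001,0,0],"delta_rot": [0,0,0]},
    {"gripper": 1,"linear": [0.001,0,0],"delta_rot": [0,0,0]},
    {"gripper": 1,"linear": [0.001,0,0],"delta_rot": [0,0,0]}
  ]
}}

```text
clock: 12.5
position: [0.5378, 0.228, 0.0571]
ee_rot: [-0.0, 0.698, 0.716, -0.0]
contact_force: [-4.4, 0.1, -3.2]
width: 0.0346
gripper_force: 79.8
```

```bash
python3 - <<'E'
from h import *
for n in ('wrist','side')*4:
    d=grab(n); s=d['state']; print(s['position'],s['contact_force'])
w=load('wrist');d=load('side')
a=cv2.resize(w['pixels'][130:310,200:440],(800,600),interpolation=cv2.INTER_CUBIC)
b=cv2.resize(d['pixels'][125:181,210:294],(300,200),interpolation=cv2.INTER_CUBIC)
a[:200,:300]=b
cv2.imwrite('pics/v3.png',a)
E
```

```text
[0.53775187 0.22802484 0.05710867] [-4.42035404  0.11376285 -3.22578848]
[0.53779216 0.22801647 0.05711845] [-4.35480951 -1.22933713 -2.13567998]
[0.53782233 0.22805603 0.05712643] [-4.17818831  0.63130316 -1.71660362]
[0.53784125 0.22803474 0.05711613] [-4.49800016 -0.29244261 -2.68181414]
[0.53788097 0.22805145 0.05712347] [-5.21196464  0.21416958 -2.24299254]
[0.53792382 0.22805332 0.0571566 ] [-4.66066205  0.46354614 -1.62014904]
[0.53794475 0.22806063 0.05712499] [-5.3637067   0.02220728 -1.98924266]
[0.53793562 0.22805531 0.05714065] [-4.85816888  0.48739595 -3.09369401]
```

View pics/v3.png

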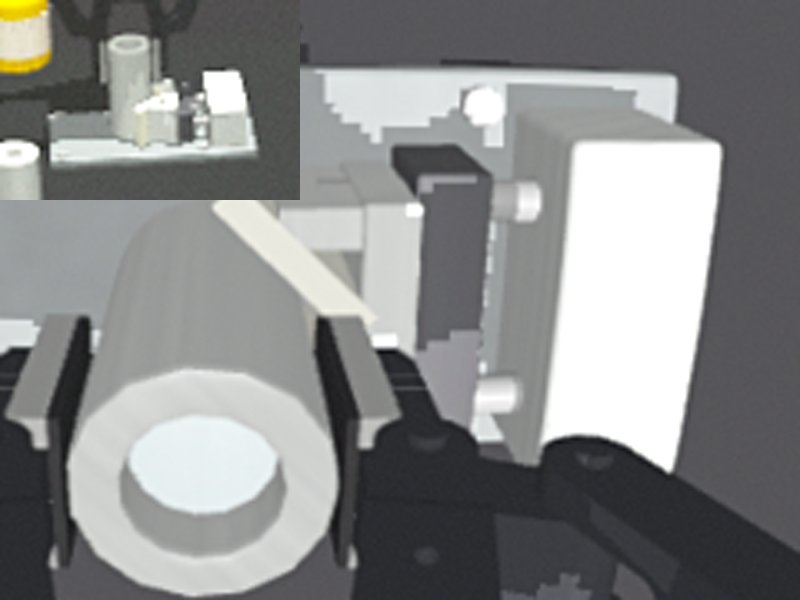

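```bash
python3 - <<'E'
from h import *
d=load('wrist');k=.3
def P(p,u,v,z):
    e=dict(d);e['state']=dict(d['state'],position=p); return atz(e,200+u*k-.35,130+v*k-.35,z)
p2=np.array([.50358,.22696,.05768]);p3=np.array([.53793,.22806,.05713])
for q in [((640,178),(492,180)),((578,175),(418,178)),((742,143),(575,143)),((585,198),(422,205)),((634,107),(485,105)),((520,332),(375,318))]:
    a=P(p2,*q[0],.044);b=P(p3,*q[1],.044);print(a.round(4),b.round(4),((b-a)*1000).round(1))
E
```

```text
[0.5791 0.2578 0.044 ] [0.5857 0.2578 0.044 ] [6.7 0.  0. ]
[0.5671 0.258  0.044 ] [0.5729 0.2578 0.044 ] [ 5.9 -0.2  0. ]
[0.5992 0.2649 0.044 ] [0.6    0.2647 0.044 ] [ 0.7 -0.3  0. ]
[0.5689 0.254  0.044 ] [0.574  0.2532 0.044 ] [ 5.1 -0.7  0. ]
[0.5763 0.2702 0.044 ] [0.5833 0.2704 0.044 ] [7.1 0.2 0. ]
[0.56   0.2292 0.044 ] [0.5676 0.2331 0.044 ] [7.6 3.8 0. ]
```

Visual displacement (housing-corrected) is about 5.3 mm and force about 4.9 N, or 5.1 mm, which puts contact at x≈0.5327. It needs about 1.8 mm more.

{"name": "send_rows", "arguments": {
  "increments": [
    {"gripper": 1,"linear": [0.001,0,0],"delta_rot": [0,0,0]},
    {"gripper": 1,"linear": [0.0018,0.0001,0],"delta_rot": [0,0,0]},
    {"gripper": 1,"linear": [0.0018,0.0001,0],"delta_rot": [0,0,0]},
    {"gripper": 1,"linear": [0.0018,0.0001,0],"delta_rot": [0,0,0]},
    {"gripper": 1,"linear": [0.0018,0.0001,0],"delta_rot": [0,0,0]}
  ]
}}

```text
clock: 13.4
position: [0.5394, 0.2281, 0.0571]
ee_rot: [-0.0, 0.698, 0.716, -0.001]
contact_force: [-5.7, 0.2, -1.8]
width: 0.0344
gripper_force: 79.8
```

```bash
python3 - <<'E'
from h import *
F=[];p=[]
for n in ('wrist','side')*6:
    d=grab(n); F.append(d['state']['contact_force']);p.append(d['state']['position'])
print(np.mean(F,0),p[0],p[-1],d['state']['ee_rot'],d['state']['clock'])
w=load('wrist');d=load('side')
a=cv2.resize(w['pixels'][130:310,200:440],(800,600),interpolation=cv2.INTER_CUBIC)
a[:200,:300]=cv2.resize(d['pixels'][125:181,210:294],(300,200),interpolation=cv2.INTER_CUBIC)
cv2.imwrite('pics/v4.png',a)
E
```

```text
[-5.30691109 -0.21674551 -2.53316604] [0.53935737 0.22811205 0.05714876] [0.53935879 0.22813418 0.05715675] [-3.79880059e-04  6.97862367e-01  7.16231582e-01 -5.40982627e-04] 13.95
```

View pics/v4.png

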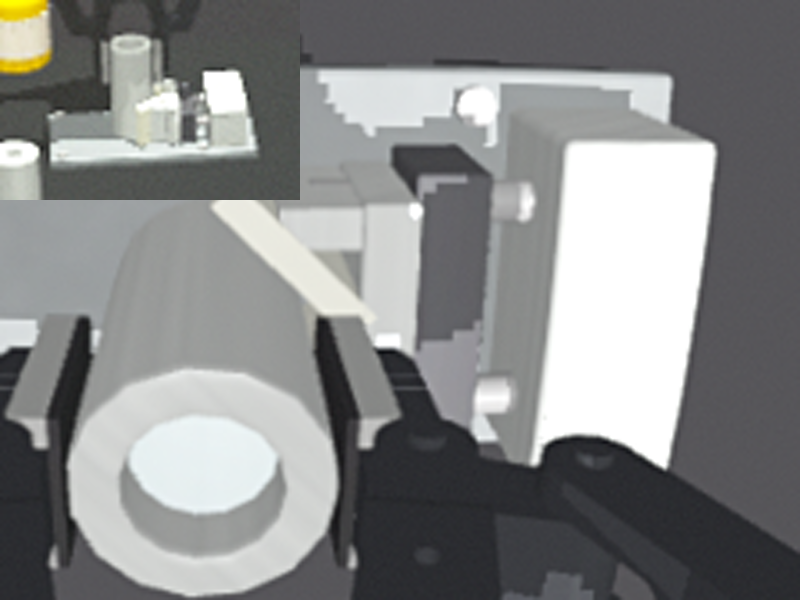

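The barrel is upright and seated between both faces, about 6.5 mm pushed back (force 5.5 N). One last small nudge, then hand in.

{"name": "send_rows", "arguments": {
  "increments": [
    {"gripper": 1,"linear": [0.0005,0,0],"delta_rot": [0,0,0]},
    {"gripper": 1,"linear": [0.0005,0,0],"delta_rot": [0,0,0]},
    {"gripper": 1,"linear": [0.0005,0,0],"delta_rot": [0,0,0]},
    {"gripper": 1,"linear": [0.0005,0,0],"delta_rot": [0,0,0]}
  ]
}}

```text
clock: 14.4
position: [0.5397, 0.2281, 0.0572]
ee_rot: [-0.0, 0.698, 0.716, -0.001]
contact_force: [-5.9, 0.1, -2.1]
width: 0.0348
gripper_force: 79.8
```

```bash
python3 -c "
from rig import *
s=get_state();print(s['position'],s['contact_force'],s['gripper_force']);print(sign_off())"
```

```text
[0.53973328 0.22811062 0.05717665] [-5.86062623  0.0628998  -2.08617494] 79.83217231929302
the job is handed in; nothing more can be done
None
```

Handed in at 14.4 s: the wide-bore barrel went down over the gauge pin to its foot, came off, and is now held gripped and upright in the V, pushed back about 7 mm (5.9 N at the wrist).

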